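# Fetch the hemmed-in bit block

### The arm

A 6-joint arm with a two-finger parallel gripper is mounted at the origin on a cart in front of the work surface, level with it; the furniture and walls round the work are solid. World frame = base frame: x ahead of the robot, y to its left, z up, the work surface at z = 0. Lengths are in mm, angles in rad, forces in N, time in s.
With the tool pointing down it reaches from about 250 to 725 mm from the base axis. Payload 4 kg.
Tool frame: the origin (TCP) lies at the very end of the fingers, on their centre line; the grasp point (between the pads) lies 19 mm behind it; z points along the fingers, y is the line along which they close (so a half turn about z gives the same grasp; the last joint's range is limited). The gripper opens to 85 mm and grips with 20 to 120 N. Pads are 22 mm wide; open, the fingers measure 114 mm over their backs; the gripper's body (76 mm by 85 mm) begins 54 mm behind the grasp point. The pads swing forward as they close: fully open they stand 13 mm farther back than shut.
Start: joints at [-1.327, 0.241, 0.005, 1.335, 0, 1.571], TCP at [120.694, -485.214, 231.306] pointing down, gripper open.
Joint ranges: [-2.72, 2.72], [-1.05, 1.87], [-1.09, 1.28], [-1.99, 2.15], [-1.42, 1.44], [-3.14, 3.14]. Speed limits (rad/s): [2.79, 2.79, 3.14, 3.14, 3.14, 3.14].

### API

Orientations are given as [roll, pitch, yaw] about the fixed x, y, z axes, in that order (R = Rz(yaw) Ry(pitch) Rx(roll)).
In Python, from station import * gives the robot as it stands.
- The arm moves only by the tool send_rows, never from a script. Its argument "commands" is a list of rows, each a list of 3 entries, a list of its own where there are three numbers: the shift along the world's x, y, z in units of 30 mm (1.0 is 30 mm), then the turn, a rotation vector about the world's x, y, z in units of 5 degrees (1.0 is 5 degrees), then the opening, from -1 (shut) to 1 (fully open). In form: [[[tx, ty, tz], [ax, ay, az], hand], ...]. A call has 1 to 20 rows; each row shifts and turns the commanded pose from where the row before left it; what a row does not reach is not made up. A row lasts 1/12 s, in which the tool goes at most 41.7 mm and 7.16 degrees, less where a joint would pass 70% of its speed; a pose out of reach is approached as far as the arm can. A call is refused whole if a number of a shift passes 1 or a number of a turn 1, either way. A call with a gripper value outside its range is refused whole. The fingers move at their own pace and stop on an object; "grip_force" is the grip in N (left out, the last holds). Time passes only in rows, so rows that do not move let the fingers close. It gives the time, the measured TCP pose, the force, the opening and the grip force at its end, in the units of the state.
- read_state(): the state, without advancing time (a new reading comes with each control period).
- grab_frame(name): name is "scene" or "top" or "wrist"; returns the picture (400x640x3 uint8, red, green, blue); there is no depth.
- get_calibration(name): a dict with "camera_matrix" (3x3 intrinsics, pixels), "extrinsics" (4x4, takes a point from camera to world coordinates); the wrist camera has in their place "hand_eye" (4x4, takes a point from camera to tool coordinates, whose origin is the TCP and whose axes are the flange's). Camera axes: x right, y up, looking along -z (the intrinsics and any distortion apply to the point x, -y, -z); pixel columns grow to the right and rows downward; lengths in mm; the calibration is good to about 2 mm. A picture is of the moment at which its call begins: read the wrist's pose just before it. get_calibration takes no time and is no camera call.
- close_job(): hands the job in; it is judged then, once.
Trained networks look in the newest picture that a camera, given by its name, has taken for a name from the list of things; names that differ only in an ending like _2 or _b are one class to them, and where a whole thing is asked for, a point or a joint stands for the part that bears it (a point fixed in the world has none). Each returns a list of dicts, best first, with "confidence" (0 to 1); they miss things now and then, are a little off and sometimes report something else, mostly with a low value. They report only what shows in the picture. A call takes as long as a camera call.
- search_frame(camera, label): "point" ([column, row] in pixels, amid what is visible of it).
- silhouettes(camera, label): "region" (400x640 bool, what is visible of it) and "point" ([column, row] in pixels, amid what is visible of it).
- spot_point(camera, label): "point" ([column, row] in pixels: a listed point, or the origin of a listed thing).
The state is a dict: "time_s": time; "joints": joint angles; "joint_vel": joint speeds; "joint_efforts": joint torques, N m; "tool_pos": TCP position; "orientation": TCP orientation; "wrist_force": force on the tool from outside, world axes, zero at the start; "torque": the same for the moment, N m; "opening": opening from 0.0 (shut) to 1.0 (fully open); "grip_force": force on a finger pad.
Only numpy, scipy, OpenCV 4.12 (cv2) and the standard library are available. Lean on these libraries where they do the work, as an engineer would, in place of code of your own. Each camera call takes 0.05 s, during which the arm holds its last target. There are 200 camera calls.

### The job

The block of driver bits stands in the middle of the stock tray, hemmed in between the solder spool and the label roll: leave the block where it is and first set both the spool and the roll aside, upright, on the parking mat. Then move the bit block into its empty cradle, standing upright in the middle of the pocket with its long side along the pocket's long side, while the two wait on the mat. Finally put the spool and the roll back in the tray, each centred on the ring where it stood at the start, and leave the tweezers and the loose connector alone.

Things in the scene. Friction and masses are not known exactly. Their poses are not given: they have to be found in the camera images.
- stock_tray: fixed grey steel stock tray, 192 (its x) x 92 (its y) mm; floor 3 mm thick, rim 4 mm wide and 14 mm high above the bench; inside 184 x 84 mm. Two white rings, 72 mm across, are printed on the floor with centres at x = +54 mm and x = -54 mm, y = 0. Its x points roughly away from the robot. Origin: centre of the underside.
- park_mat: fixed flat blue mat, 150 (its x) x 100 (its y) mm, 2 mm thick; empty at the start; its x points roughly away from the robot. Origin: centre of the underside.
- bit_cradle: fixed aluminium cradle, 66 (its x) x 108 (its y) mm, with a shallow rectangular pocket 50 (x) x 92 (y) mm with a dark floor; pocket floor 4 mm and rim 10 mm above the bench. Origin: centre of the underside, under the pocket's centre.
- bit_block: loose black block with upright steel driver bits, 90 g: solid block 70 (its x) x 28 (its y) x 20 mm high, bits reach up to 43 mm above its underside in the middle. Starts on the tray's middle, its x across the tray. Grip the block across its 28 mm once its neighbours are away. Origin: centre of the underside.
- solder_spool: loose spool of solder wire with black flanges, standing upright, 49 mm diameter, 36 mm high, 250 g. Starts on one of the tray's two rings (which one varies). Origin: centre of the underside, z up its axis.
- label_roll: loose white roll of labels lying flat, 64 mm diameter, 30 mm high, 60 g, with a hole in the middle that is for looks (grip it over the outside). Starts on the tray's other ring. Origin: centre of the underside, z up its axis.
- tweezers: steel tweezers lying loose on the bench, 116 (its x) x 14 x 11 mm; a bystander to leave alone. Origin: centre of the underside.
- connector: white board connector lying loose on the bench, 34 (its x) x 12 x 12 mm; a bystander to leave alone. Origin: centre of the underside.

How it is judged:
By the outcome, as a careful person would: the job done as asked, in the order asked, and still so for the second after the job is handed in, with the robot touching nothing.
It also fails if it takes over 109 s, if anything falls off the work surface, if the arm or the gripper's body presses on something with over 40 N, if the wrist force passes 120 N, or if a joint passes its speed limit or range.

## Working session

There is one attempt and no reset: what is moved stays moved. The work goes in short steps, Python scripts to look and compute and a tool call to move; the robot and the scene stay as the last step left them, time stands still between calls to the robot, and variables do not carry over. Pictures are saved under pics/ and viewed, at most 16 in all, crops included, and the job is handed in when it is done.

Besides the shell and the picture viewer there is one more tool, called as name(argument=value, ...), one argument or row to a line, values as JSON. send_rows: Moves the arm, as the interface text tells. Its arguments: {"type":"object","properties":{"commands":{"type":"array","items":{"type":"array"}},"grip_force":{"type":"number"}},"required":["commands"]}

```bash
mkdir -p pics; ls
cat > h.py <<'E'
from station import *
import numpy as np, cv2
from scipy.spatial.transform import Rotation as R
def cam(n,st=None):
    c=get_calibration(n); K=np.array(c["camera_matrix"])
    if n=="wrist":
        st=st or read_state(); T=np.eye(4); T[:3,:3]=R.from_euler('xyz',st["orientation"]).as_matrix(); T[:3,3]=st["tool_pos"]
        E=T@np.array(c["hand_eye"])
    else: E=np.array(c["extrinsics"])
    return K,E,c
def p2w(n,p,z,st=None):
    K,E,c=cam(n,st); p=np.atleast_2d(np.array(p,float))
    d=c.get("distortion"); 
    u=cv2.undistortPoints(p.reshape(-1,1,2),K,None if d is None else np.array(d,float)).reshape(-1,2)
    r=np.c_[u[:,0],-u[:,1],-np.ones(len(u))]@E[:3,:3].T
    o=E[:3,3]; return (o+r*((z-o[2])/r[:,2])[:,None])[:,:2]
def w2p(n,P,st=None):
    K,E,c=cam(n,st); P=np.atleast_2d(np.array(P,float)); q=(P-E[:3,3])@E[:3,:3]; q=q*[1,-1,-1]
    d=c.get("distortion")
    return cv2.projectPoints(q,np.zeros(3),np.zeros(3),K,None if d is None else np.array(d,float))[0].reshape(-1,2)
def save(n,f):
    im=grab_frame(n); cv2.imwrite(f"pics/{f}.png",im[:,:,::-1]); return im
E
python3 - <<'E'
from h import *
for n in ("top","scene"):
    save(n,n+"0"); c=get_calibration(n); print(n,{k:np.round(v,3).tolist() for k,v in c.items()})
    for l in ["stock_tray","park_mat","bit_cradle","bit_block","solder_spool","label_roll","tweezers","connector"]:
        r=silhouettes(n,l)
        for d in r[:2]:
            m=d["region"].astype(np.uint8); b=cv2.minAreaRect(cv2.findNonZero(m)); print(l,round(d["confidence"],2),np.round(d["point"]),m.sum(),np.round(cv2.boxPoints(b)).tolist(), p2w(n,d["point"],0).round(0).tolist() )
print(get_calibration("wrist")); print(read_state())
E
```

```text
pics
top {'camera_matrix': [[386.397, 0.0, 313.232], [0.0, 386.397, 199.632], [0.0, 0.0, 1.0]], 'extrinsics': [[-0.003, 0.995, -0.095, 425.092], [-0.999, 0.001, 0.04, 76.012], [0.04, 0.095, 0.995, 894.463], [0.0, 0.0, 0.0, 1.0]]}
stock_tray 0.18 [370. 200.] 1272 [[344.0, 196.0], [388.0, 182.0], [397.0, 209.0], [353.0, 223.0]] [[509.0, -93.0]]
park_mat 0.68 [234. 199.] 2706 [[212.0, 167.0], [255.0, 167.0], [255.0, 231.0], [212.0, 231.0]] [[511.0, 224.0]]
bit_cradle 0.97 [370. 200.] 1260 [[344.0, 195.0], [387.0, 181.0], [396.0, 209.0], [352.0, 222.0]] [[511.0, -93.0]]
bit_block 0.65 [310. 205.] 385 [[294.0, 209.0], [294.0, 196.0], [325.0, 198.0], [324.0, 210.0]] [[498.0, 48.0]]
solder_spool 0.95 [307. 179.] 401 [[294.0, 180.0], [310.0, 165.0], [325.0, 180.0], [309.0, 195.0]] [[558.0, 54.0]]
label_roll 0.84 [305. 227.] 546 [[288.0, 234.0], [301.0, 209.0], [325.0, 220.0], [312.0, 246.0]] [[446.0, 60.0]]
connector 0.61 [270. 183.] 67 [[267.0, 177.0], [272.0, 177.0], [272.0, 190.0], [267.0, 190.0]] [[549.0, 140.0]]
scene {'camera_matrix': [[517.334, 0.0, 328.063], [0.0, 517.334, 197.167], 
[... 1698 characters left out ...]
0]])}
{'time_s': 0.9, 'joints': array([-1.32701508e+00,  2.40569716e-01,  5.01102089e-03,  1.33519176e+00,
       -8.66209231e-06,  1.57080231e+00]), 'joint_vel': array([-0.00136322,  0.00013467, -0.00024187, -0.0017628 ,  0.00010999,
        0.00044507]), 'joint_efforts': array([-6.25872017e-04, -3.72194159e+01,  2.52693629e+01,  9.37469486e-04,
       -6.02866680e-05,  9.08609401e-07]), 'tool_pos': array([ 120.68638611, -485.22497197,  231.32582117]), 'orientation': array([3.14154678e+00, 8.66181765e-06, 2.43775254e-01]), 'wrist_force': array([-1.21191916, -0.24142208,  0.17446581]), 'torque': array([ 0.00565461, -0.03642958, -0.03718532]), 'grip_force': 0.0, 'opening': 0.9999154775166397}
```

Run:
```python
import cv2
a=cv2.imread("pics/top0.png")[130:280,190:420]; a=cv2.resize(a,None,fx=3.4,fy=3.4,interpolation=cv2.INTER_CUBIC); cv2.imwrite("pics/top0c.png",a)
b=cv2.imread("pics/scene0.png"); cv2.imwrite("pics/s0.png",b)
```

```text
(no output)
```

View pics/top0c.png

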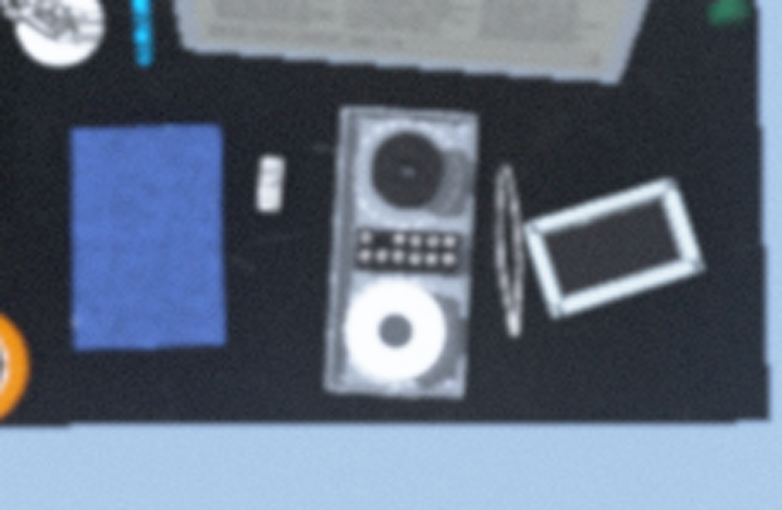

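View pics/scene0.png

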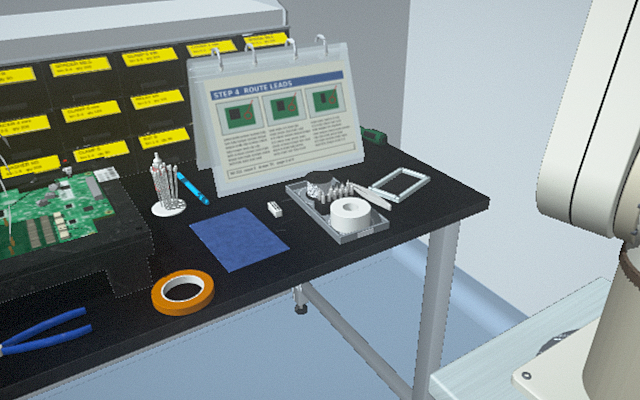

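Run:
```python
from h import *
print("chart base scene",p2w("scene",[[218,195],[365,158]],0).round())
# heights: vertical? project candidates of the top corners in scene & top
from numpy.linalg import lstsq
def tri(ps,pt):
    A=[];b=[]
    for n,p in(("scene",ps),("top",pt)):
        K,E,c=cam(n); r=E[:3,:3]@np.array([(p[0]-K[0,2])/K[0,0],-(p[1]-K[1,2])/K[1,1],-1]); r/=np.linalg.norm(r)
        M=np.eye(3)-np.outer(r,r); A.append(M); b.append(M@E[:3,3])
    return lstsq(np.vstack(A),np.hstack(b),rcond=None)[0].round()
im=cv2.imread("pics/top0.png"); cv2.imwrite("pics/top0u.png",cv2.resize(im[0:170,200:440],None,fx=3,fy=3))
# top crop px -> full: x=190+u/3.4,y=130+v/3.4
f=lambda u,v:(190+u/3.4,130+v/3.4)
print("chart low edge tri", tri((218,195),f(185,48)), tri((365,158),f(618,80)))
t=[f(343,107),f(478,115),f(464,397),f(325,392)]
w=p2w("top",t,14); print("tray",w.round(1), w.mean(0))
m=p2w("top",[f(70,126),f(221,124),f(226,345),f(73,350)],2);print("mat",m.round(1),m.mean(0))
c=p2w("top",[f(525,225),f(672,179),f(704,268),f(556,319)],10);print("cradle",c.round(1),c.mean(0))
print("spool",p2w("top",f(407,170),39),"roll",p2w("top",f(395,330),33),"block",p2w("top",f(408,248),40))
print("conn",p2w("top",f(270,183),12),"twz",p2w("top",[f(506,165),f(514,335)],5))
```

```text
chart base scene [[ 657.  198.]
 [ 638. -113.]]
chart low edge tri [640. 201.   9.] [618. -97.  12.]
tray [[597.6  91.8]
 [592.6  -0. ]
 [401.9  10.7]
 [405.5 103.2]] [499.39150281  51.41867714]
mat [[585.9 277.7]
 [587.7 175.4]
 [437.  170.3]
 [433.8 272.3]] [511.09829786 223.88536644]
cradle [[ 517.7  -31.9]
 [ 549.5 -133.3]
 [ 488.4 -154. ]
 [ 453.9  -52.2]] [502.37987769 -92.84460906]
spool [[550.90875731  49.21371877]] roll [[446.08454689  57.07660968]] block [[499.33774017  48.68671125]]
conn [[545.72909022 140.88276073]] twz [[559.58844252 -19.81086429]
 [443.24513425 -24.2003535 ]]
```

View pics/top0u.png

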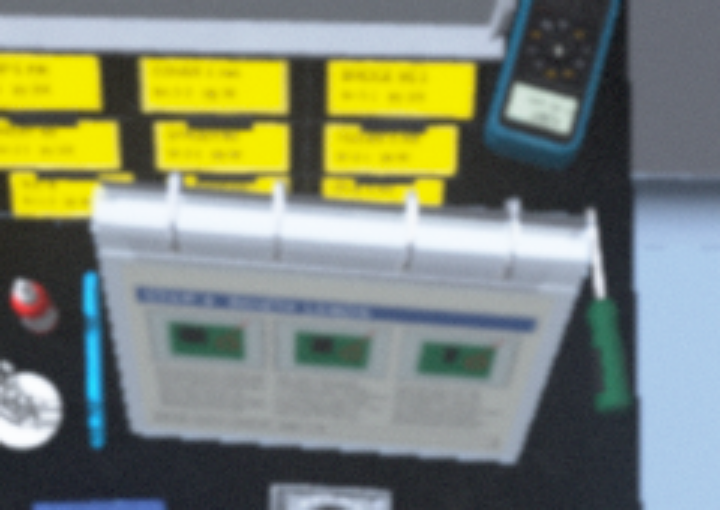

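send_rows(
  commands=[
    [[0.34, 0.54, 0], [0, 0, 0.98], 1],
    [[0.34, 0.54, 0], [0, 0, 0.98], 1],
    [[0.34, 0.54, 0], [0, 0, 0.98], 1],
    [[0.34, 0.54, 0], [0, 0, 0.98], 1],
    [[0.34, 0.54, 0], [0, 0, 0.98], 1],
    [[0.34, 0.54, 0], [0, 0, 0.98], 1],
    [[0.34, 0.54, 0], [0, 0, 0.98], 1],
    [[0.34, 0.54, 0], [0, 0, 0.98], 1],
    [[0.34, 0.54, 0], [0, 0, 0.98], 1],
    [[0.34, 0.54, 0], [0, 0, 0.98], 1],
    [[0.34, 0.54, 0], [0, 0, 0.98], 1],
    [[0.34, 0.54, 0], [0, 0, 0.98], 1],
    [[0.34, 0.54, 0], [0, 0, 0.98], 1],
    [[0.34, 0.54, 0], [0, 0, 0.98], 1],
    [[0.34, 0.54, 0], [0, 0, 0.98], 1],
    [[0.34, 0.54, 0], [0, 0, 0.98], 1],
    [[0.34, 0.54, 0], [0, 0, 0.98], 1],
    [[0.34, 0.54, 0], [0, 0, 0.98], 1],
    [[0.34, 0.54, 0], [0, 0, 0.98], 1],
    [[0.34, 0.54, 0], [0, 0, 0.98], 1],
  ],
)

```text
time_s: 2.57
tool_pos: [325.1, -160.4, 231.5]
orientation: [3.141, 0.0, 1.958]
wrist_force: [0.4, -0.0, 0.4]
opening: 1.001
grip_force: 0.0
```

send_rows(
  commands=[
    [[0.34, 0.54, 0], [0, 0, 0.98], 1],
    [[0.34, 0.54, 0], [0, 0, 0.98], 1],
    [[0.34, 0.54, 0], [0, 0, 0.98], 1],
    [[0.34, 0.54, 0], [0, 0, 0.98], 1],
    [[0.34, 0.54, 0], [0, 0, 0.98], 1],
    [[0.34, 0.54, 0], [0, 0, 0.98], 1],
    [[0.34, 0.54, 0], [0, 0, 0.98], 1],
    [[0.34, 0.54, 0], [0, 0, 0.98], 1],
    [[0.34, 0.54, 0], [0, 0, 0.98], 1],
    [[0.34, 0.54, 0], [0, 0, 0.98], 1],
    [[0.34, 0.54, 0], [0, 0, 0.98], 1],
    [[0.34, 0.54, 0], [0, 0, 0.98], 1],
    [[0.34, 0.54, 0], [0, 0, 0.98], 1],
    [[0, 0, 0], [0, 0, 0], 1],
    [[0, 0, 0], [0, 0, 0], 1],
    [[0, 0, 0], [0, 0, 0], 1],
  ],
)

```text
time_s: 3.9
tool_pos: [456.8, 49.1, 231.2]
orientation: [-3.141, -0.001, 3.065]
wrist_force: [-0.6, 0.0, -0.6]
opening: 1.0
grip_force: 0.0
```

Run:
```python
from h import *
st=read_state(); print(st["time_s"],st["tool_pos"],st["orientation"],st["joints"].round(2))
save("wrist","w1")
for l in ["stock_tray","park_mat","bit_cradle","bit_block","solder_spool","label_roll"]:
    for d in silhouettes("wrist",l)[:2]:
        m=d["region"].astype(np.uint8); b=cv2.minAreaRect(cv2.findNonZero(m)); z={"stock_tray":14,"park_mat":2,"bit_cradle":10,"bit_block":23,"solder_spool":39,"label_roll":33}[l]
        print(l,round(d["confidence"],2),np.round(d["point"]),m.sum(),np.round(cv2.boxPoints(b)).tolist(), p2w("wrist",d["point"],z,st).round(0).tolist())
print(w2p("wrist",[[499.4,51.4,3],[511,224,2],[502.4,-92.8,4]],st))
```

```text
3.9 [456.79915296  49.05631263 231.15285039] [-3.14106780e+00 -7.83921841e-04  3.06494262e+00] [ 0.11  0.16 -0.1   1.32 -0.    0.18]
stock_tray 0.7 [316. 192.] 4844 [[287.0, 265.0], [287.0, 130.0], [359.0, 130.0], [359.0, 265.0]] [[483.0, 42.0]]
park_mat 0.7 [448. 194.] 7236 [[411.0, 249.0], [411.0, 142.0], [486.0, 142.0], [486.0, 249.0]] [[505.0, 225.0]]
park_mat 0.39 [222. 209.] 3555 [[176.0, 203.0], [250.0, 174.0], [267.0, 218.0], [193.0, 247.0]] [[502.0, -92.0]]
bit_cradle 0.85 [222. 210.] 3582 [[175.0, 203.0], [249.0, 174.0], [267.0, 219.0], [193.0, 248.0]] [[501.0, -89.0]]
bit_block 0.72 [321. 202.] 1152 [[295.0, 193.0], [347.0, 191.0], [348.0, 214.0], [296.0, 216.0]] [[495.0, 48.0]]
label_roll 0.69 [328. 169.] 1883 [[300.0, 139.0], [350.0, 139.0], [350.0, 190.0], [300.0, 190.0]] [[450.0, 60.0]]
[[323.13421928 199.80427819]
 [446.67804055 198.55962032]
 [221.40747101 209.38849584]]
```

View pics/w1.png

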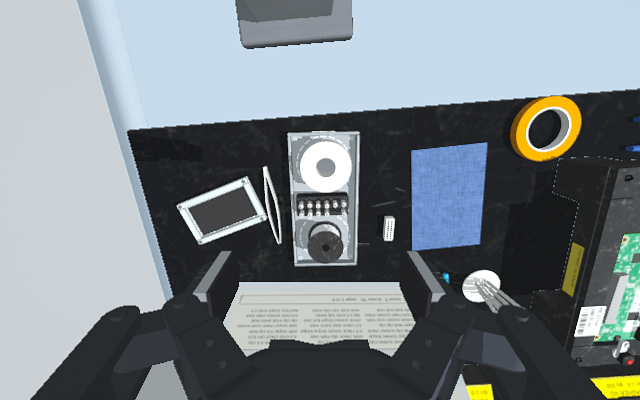

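```bash
cat > m.py <<'E'
from h import *
def rect(n,mask,z,st=None):
    m=mask.astype(np.uint8); k,l,s,_=cv2.connectedComponentsWithStats(m); i=1+s[1:,4].argmax(); m=(l==i).astype(np.uint8)
    c=max(cv2.findContours(m,0,cv2.CHAIN_APPROX_NONE)[0],key=len).reshape(-1,2)
    w=p2w(n,c,z,st).astype(np.float32); (cx,cy),(a,b),t=cv2.minAreaRect(w)
    if a<b: a,b,t=b,a,t-90
    t=(t+90)%180-90
    return dict(c=np.round([cx,cy],1),size=np.round([a,b],1),yaw=round(np.deg2rad(t),3))
E
python3 - <<'E'
from m import *
st=read_state()
for n in("wrist","top"):
    im=cv2.imread("pics/w1.png" if n=="wrist" else "pics/top0.png"); h=cv2.cvtColor(im,cv2.COLOR_BGR2HSV)
    print(n,"mat",rect(n,(h[...,0]>105)&(h[...,0]<125)&(h[...,1]>110)&(h[...,2]>80),2,st))
    g=np.zeros(im.shape[:2],bool)
    q=w2p(n,[[502,-92,10]],st)[0]; R_=75 if n=="wrist" else 55
    x,y=q.astype(int); s=g.copy(); s[y-42:y+42,x-50:x+42]=1
    for th in (110,150): print("cradle",rect(n,s&(im.min(2)>th),10,st))
    if n=="wrist":
        d=silhouettes("wrist","stock_tray")[0]; print(d["confidence"],rect(n,d["region"],14,st))
    q=w2p(n,[[499,51,14]],st)[0].astype(int); s=g.copy(); a=(75,42) if n=="wrist" else (46,28); s[q[1]-a[0]:q[1]+a[0],q[0]-a[1]:q[0]+a[1]]=1
    for th in (70,90): print("tray",rect(n,cv2.morphologyEx((s&(im.min(2)>th)).astype(np.uint8),cv2.MORPH_CLOSE,np.ones((5,5))),14,st))
im=cv2.imread("pics/w1.png")[120:275,165:370]; cv2.imwrite("pics/w1c.png",cv2.resize(im,None,fx=3.8,fy=3.8,interpolation=cv2.INTER_CUBIC))
E
```

```text
wrist mat {'c': array([513.5, 224.8]), 'size': array([151. , 100.9]), 'yaw': np.float64(0.034)}
cradle {'c': array([504.6, -90.5]), 'size': array([110.7,  67.3]), 'yaw': np.float64(-1.266)}
cradle {'c': array([504.8, -90.6]), 'size': array([109.9,  66.3]), 'yaw': np.float64(-1.26)}
0.7 {'c': array([500.5,  52.4]), 'size': array([193.2,  95. ]), 'yaw': np.float64(-0.05)}
tray {'c': array([501.7,  56. ]), 'size': array([194.1,  99.2]), 'yaw': np.float64(-0.053)}
tray {'c': array([501.8,  53.2]), 'size': array([193.2,  93.4]), 'yaw': np.float64(-0.054)}
top mat {'c': array([511.2, 224.9]), 'size': array([155.2, 104.9]), 'yaw': np.float64(0.022)}
cradle {'c': array([503. , -86.3]), 'size': array([119.9,  70.4]), 'yaw': np.float64(-1.268)}
cradle {'c': array([503.7, -90.7]), 'size': array([108.2,  65.9]), 'yaw': np.float64(-1.267)}
tray {'c': array([500.2,  53.4]), 'size': array([196.9,  97.1]), 'yaw': np.float64(-0.053)}
tray {'c': array([500.5,  52.9]), 'size': array([194.9,  94.4]), 'yaw': np.float64(-0.055)}
```

View pics/w1c.png

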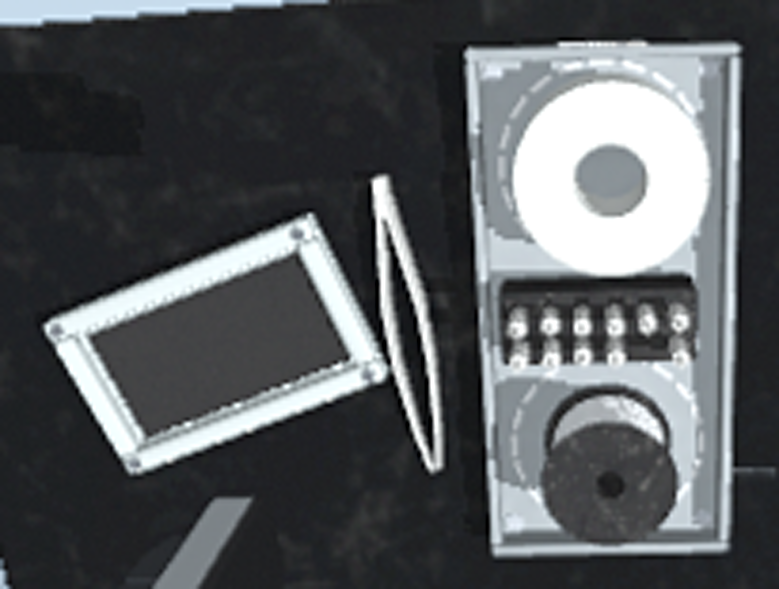

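Run:
```python
from m import *
st=read_state(); f=lambda u,v:(165+(u+.5)/3.8-.5,120+(v+.5)/3.8-.5)
print("roll",p2w("wrist",f(611,177),33,st),"spool",p2w("wrist",f(609,482),39,st))
print("block top corners",p2w("wrist",[f(503,283),f(696,278),f(692,362),f(503,365)],23,st).round(1).tolist())
```

```text
roll [[446.77274876  57.6823491 ]] spool [[553.99094006  49.48712614]]
block top corners [[483.1, 17.9], [486.3, 84.7], [517.3, 81.9], [513.4, 14.9]]
```

send_rows(
  commands=[
    [[-0.11, 0.09, -0.91], [0, 0, 0.26], 1],
    [[-0.11, 0.09, -0.91], [0, 0, 0], 1],
    [[-0.11, 0.09, -0.91], [0, 0, 0], 1],
    [[0, 0, -0.91], [0, 0, 0], 1],
    [[0, 0, -0.91], [0, 0, 0], 1],
    [[0, 0, -0.91], [0, 0, 0], 1],
    [[0, 0, -0.6], [0, 0, 0], 1],
    [[0, 0, -0.6], [0, 0, 0], 1],
    [[0, 0, -0.4], [0, 0, 0], 1],
    [[0, 0, 0], [0, 0, 0], 1],
    [[0, 0, 0], [0, 0, 0], 1],
    [[0, 0, 0], [0, 0, 0], 1],
  ],
  grip_force=20,
)

```text
time_s: 5.3
tool_pos: [448.1, 57.5, 20.2]
orientation: [3.141, 0.001, 3.088]
wrist_force: [0.3, 0.6, 0.9]
opening: 1.006
grip_force: 0.0
```

send_rows(
  commands=[
    [[-0.03, 0, -0.26], [0, 0, 0], 1],
    [[0, 0, 0], [0, 0, 0], 1],
    [[0, 0, 0], [0, 0, 0], 0.7],
    [[0, 0, 0], [0, 0, 0], 0.5],
    [[0, 0, 0], [0, 0, 0], 0.3],
    [[0, 0, 0], [0, 0, 0], 0.3],
    [[0, 0, 0], [0, 0, 0], 0.3],
    [[0, 0, 0], [0, 0, 0], 0.3],
    [[0, 0, 0], [0, 0, 0], 0.3],
  ],
  grip_force=25,
)

```text
time_s: 6.05
tool_pos: [446.7, 57.6, 12.3]
orientation: [3.141, 0.001, 3.089]
wrist_force: [-1.9, 0.4, 6.2]
opening: 0.728
grip_force: 27.5
```

send_rows(
  commands=[
    [[0, 0, 0.3], [0, 0, 0], 0.3],
    [[0, 0, 0.7], [0, 0, 0], 0.3],
    [[0, 0, 0.9], [0, 0, 0], 0.3],
    [[0, 0, 0.6], [0, 0, 0], 0.3],
    [[0, 0.3, 0], [0, 0, 0], 0.3],
    [[0.15, 0.7, 0], [0, 0, 0], 0.3],
    [[0.15, 0.9, 0], [0, 0, 0], 0.3],
    [[0.2, 0.9, 0], [0, 0, 0], 0.3],
    [[0.2, 0.9, 0], [0, 0, 0], 0.3],
    [[0.1, 0.9, 0], [0, 0, 0], 0.3],
    [[0.08, 0.65, 0], [0, 0, 0], 0.3],
    [[0, 0.3, 0], [0, 0, 0], 0.3],
    [[0, 0, 0], [0, 0, 0], 0.3],
    [[0, 0, 0], [0, 0, 0], 0.3],
  ],
)

```text
time_s: 7.22
tool_pos: [472.1, 223.6, 86.1]
orientation: [-3.14, -0.001, 3.089]
wrist_force: [-0.5, -0.5, -1.0]
opening: 0.726
grip_force: 27.9
```

Run:
```python
from m import *
save("scene","s1"); st=read_state(); print(st["tool_pos"],st["opening"],st["grip_force"])
im=save("wrist","w2"); a=cv2.imread("pics/s1.png")[120:300,180:440]; a=cv2.resize(a,(640,443)); cv2.imwrite("pics/c2.png",a)
```

```text
[472.10896849 223.02542134  86.177958  ] 0.7246963021325183 27.85868200706318
```

View pics/c2.png

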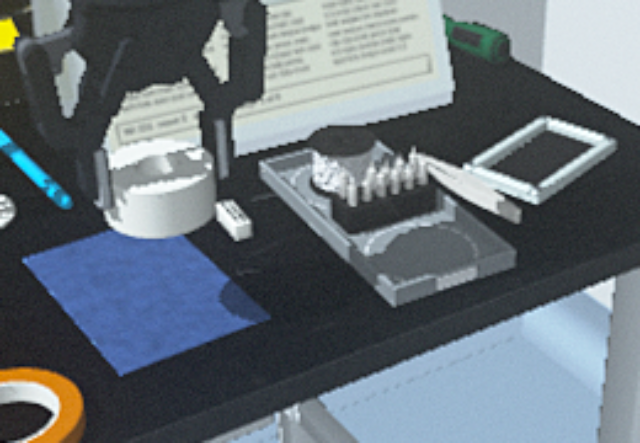

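send_rows(
  commands=[
    [[0, 0, -0.8], [0, 0, 0], 0.3],
    [[0, 0, -0.8], [0, 0, 0], 0.3],
    [[0, 0, -0.5], [0, 0, 0], 0.3],
    [[0, 0, -0.25], [0, 0, 0], 0.3],
    [[0, 0, -0.12], [0, 0, 0], 0.3],
    [[0, 0, 0], [0, 0, 0], 0.3],
    [[0, 0, 0], [0, 0, 0], 0.3],
  ],
)

```text
time_s: 7.9
tool_pos: [473.7, 223.9, 13.4]
orientation: [3.141, 0.001, 3.088]
wrist_force: [0.5, 0.3, -1.8]
opening: 0.731
grip_force: 27.9
```

send_rows(
  commands=[
    [[0, 0, -0.05], [0, 0, 0], 0.3],
    [[0, 0, 0], [0, 0, 0], 0.3],
    [[0, 0, 0], [0, 0, 0], 0.5],
    [[0, 0, 0], [0, 0, 0], 0.6],
    [[0, 0, 0], [0, 0, 0], 0.8],
    [[0, 0, 0], [0, 0, 0], 1],
    [[0, 0, 0], [0, 0, 0], 1],
    [[0, 0, 0.4], [0, 0, 0], 1],
    [[0, 0, 0.9], [0, 0, 0], 1],
    [[0, 0, 0.9], [0, 0, 0], 1],
    [[0, 0, 0.8], [0, 0, 0], 1],
    [[0.2, -0.5, 0], [0, 0, 0], 1],
    [[0.4, -0.9, 0], [0, 0, 0], 1],
    [[0.4, -0.9, 0], [0, 0, 0], 1],
    [[0.5, -0.9, 0], [0, 0, 0], 1],
    [[0.5, -0.9, 0], [0, 0, 0], 1],
    [[0.5, -0.9, 0], [0, 0, 0], 1],
    [[0.2, -0.6, 0], [0, 0, 0], 1],
    [[0, -0.2, 0], [0, 0, 0], 1],
    [[0, 0, 0], [0, 0, 0], 1],
  ],
)

```text
time_s: 9.57
tool_pos: [553.8, 48.5, 100.8]
orientation: [-3.141, -0.001, 3.086]
wrist_force: [0.1, 0.1, -0.6]
opening: 0.998
grip_force: 0.0
```

Run:
```python
from m import *
st=read_state(); print(st["tool_pos"],st["orientation"])
im=save("wrist","w3"); print(w2p("wrist",[[554,49.5,39]],st), [(d["confidence"],d["point"]) for d in search_frame("wrist","solder_spool")])
```

```text
[553.77958457  48.48724604 100.8471218 ] [-3.14147835e+00 -7.13575485e-04  3.08583945e+00]
[[320.54254089 214.93942024]] [(0.7, [320.3, 215.3])]
```

View pics/w3.png

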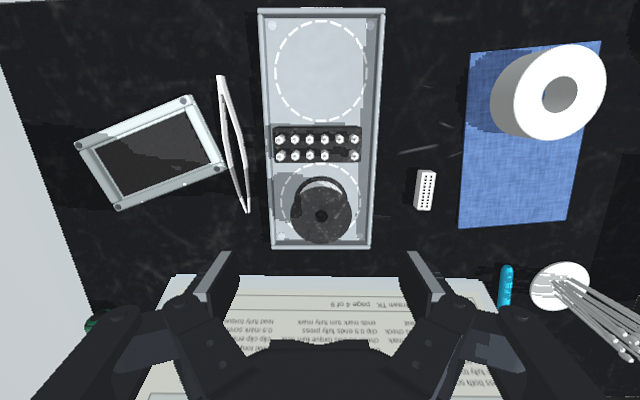

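send_rows(
  commands=[
    [[0, 0.03, -0.8], [0, 0, 0], 1],
    [[0, 0, -0.8], [0, 0, 0], 1],
    [[0, 0, -0.7], [0, 0, 0], 1],
    [[0, 0, -0.4], [0, 0, 0], 1],
    [[0, 0, -0.16], [0, 0, 0], 0.8],
    [[0, 0, 0], [0, 0, 0], 0.6],
    [[0, 0, 0], [0, 0, 0], 0.4],
    [[0, 0, 0], [0, 0, 0], 0.2],
    [[0, 0, 0], [0, 0, 0], 0],
    [[0, 0, 0], [0, 0, 0], -0.1],
    [[0, 0, 0], [0, 0, 0], -0.1],
    [[0, 0, 0], [0, 0, 0], -0.1],
    [[0, 0, 0], [0, 0, 0], -0.1],
  ],
  grip_force=40,
)

```text
time_s: 10.75
tool_pos: [555.1, 51.2, 17.0]
orientation: [3.141, 0.003, 3.089]
wrist_force: [-0.5, 0.5, 6.7]
opening: 0.554
grip_force: 42.1
```

Run:
```python
from m import *
st=read_state(); st0=dict(tool_pos=np.array([553.78,48.49,100.85]),orientation=np.array([-3.14148,-.00071,3.08584]))
print(p2w("wrist",[[321,70.5],[321,20],[321,122],[275,71],[367,71]],3,st0).round(1)); im=cv2.imread("pics/w3.png")
s=np.zeros(im.shape[:2],bool); s[5:255,250:390]=1
for th in(60,80,100):print(rect("wrist",cv2.morphologyEx((s&(im.min(2)>th)).astype(np.uint8),cv2.MORPH_CLOSE,np.ones((5,5))),14,st0))
s=np.zeros(im.shape[:2],bool); s[90:215,70:225]=1;s[:,200:]&=(np.arange(400)>130)[:,None]
print(rect("wrist",s&(im.min(2)>110),10,st0))
```

```text
[[446.3  55.8]
 [411.7  57.6]
 [485.4  53.7]
 [444.7  19.6]
 [448.7  92. ]]
{'c': array([501.9,  52.6]), 'size': array([190.8,  91.8]), 'yaw': np.float64(-0.055)}
{'c': array([501.9,  52.6]), 'size': array([190.8,  91.7]), 'yaw': np.float64(-0.055)}
{'c': array([501.9,  52.6]), 'size': array([190.8,  91.3]), 'yaw': np.float64(-0.055)}
{'c': array([504.5, -89.6]), 'size': array([110.4,  65.4]), 'yaw': np.float64(-1.266)}
```

send_rows(
  commands=[
    [[0, 0, 0.3], [0, 0, 0], -0.1],
    [[0, 0, 0.7], [0, 0, 0], -0.1],
    [[0, 0, 0.9], [0, 0, 0], -0.1],
    [[0, 0, 0.6], [0, 0, 0], -0.1],
    [[0, 0.3, 0], [0, 0, 0], -0.1],
    [[0, 0.7, 0], [0, 0, 0], -0.1],
    [[0, 0.9, 0], [0, 0, 0], -0.1],
    [[0, 0.9, 0], [0, 0, 0], -0.1],
    [[0, 0.9, 0], [0, 0, 0], -0.1],
    [[0, 0.9, 0], [0, 0, 0], -0.1],
    [[-0.04, 0.8, 0], [0, 0, 0], -0.1],
    [[0, 0.4, 0], [0, 0, 0], -0.1],
    [[0, 0.1, 0], [0, 0, 0], -0.1],
    [[0, 0, 0], [0, 0, 0], -0.1],
    [[0, 0, -0.6], [0, 0, 0], -0.1],
    [[0, 0, -0.8], [0, 0, 0], -0.1],
    [[0, 0, -0.6], [0, 0, 0], -0.1],
    [[0, 0, -0.25], [0, 0, 0], -0.1],
    [[0, 0, 0], [0, 0, 0], -0.1],
    [[0, 0, 0], [0, 0, 0], -0.1],
  ],
)

```text
time_s: 12.42
tool_pos: [552.7, 226.8, 22.8]
orientation: [-3.141, -0.001, 3.087]
wrist_force: [0.2, 0.2, -1.4]
opening: 0.555
grip_force: 41.8
```

send_rows(
  commands=[
    [[0, 0, -0.2], [0, 0, 0], -0.1],
    [[0, 0, 0], [0, 0, 0], -0.1],
    [[0, 0, 0], [0, 0, 0], 0.1],
    [[0, 0, 0], [0, 0, 0], 0.2],
    [[0, 0, 0], [0, 0, 0], 0.3],
    [[0, 0, 0], [0, 0, 0], 0.6],
    [[0, 0, 0], [0, 0, 0], 1],
    [[0, 0, 0], [0, 0, 0], 1],
    [[0, 0, 0.4], [0, 0, 0], 1],
    [[0, 0, 0.9], [0, 0, 0], 1],
    [[0, 0, 0.9], [0, 0, 0], 1],
    [[0, 0, 0.9], [0, 0, 0], 1],
    [[0, 0, 0.4], [0, 0, 0], 1],
  ],
)

```text
time_s: 13.5
tool_pos: [554.5, 228.7, 125.9]
orientation: [3.139, 0.005, 3.089]
wrist_force: [0.7, -0.1, 0.8]
opening: 1.006
grip_force: 0.0
```

send_rows(
  commands=[
    [[-0.1, -0.3, 0], [0, 0, -1], 0.4],
    [[-0.1, -0.3, 0], [0, 0, -1], 0.4],
    [[-0.1, -0.3, 0], [0, 0, -1], 0.4],
    [[-0.1, -0.4, 0], [0, 0, -1], 0.4],
    [[-0.1, -0.4, 0], [0, 0, -1], 0.4],
    [[-0.1, -0.4, 0], [0, 0, -1], 0.4],
    [[-0.1, -0.4, 0], [0, 0, -1], 0.4],
    [[-0.1, -0.4, 0], [0, 0, -1], 0.4],
    [[-0.1, -0.4, 0], [0, 0, -1], 0.4],
    [[-0.1, -0.4, 0], [0, 0, -1], 0.4],
    [[-0.1, -0.4, 0], [0, 0, -1], 0.4],
    [[-0.1, -0.4, 0], [0, 0, -1], 0.4],
    [[-0.1, -0.3, 0], [0, 0, -1], 0.4],
    [[-0.1, -0.3, 0], [0, 0, -1], 0.4],
    [[-0.1, -0.3, 0], [0, 0, -1], 0.4],
    [[-0.1, -0.2, 0], [0, 0, -1], 0.4],
    [[-0.1, -0.1, 0], [0, 0, -1], 0.4],
    [[0, 0, 0], [0, 0, -1], 0.4],
    [[0, 0, 0], [0, 0, 0], 0.4],
    [[0, 0, 0], [0, 0, 0], 0.4],
  ],
)

```text
time_s: 15.17
tool_pos: [501.8, 56.9, 122.0]
orientation: [3.141, -0.0, 1.52]
wrist_force: [0.2, -0.0, 0.4]
opening: 0.705
grip_force: 0.0
```

Run:
```python
from m import *
st=read_state(); print(st["tool_pos"].tolist(),st["orientation"].tolist(),st["joints"].round(2))
im=save("wrist","w4")
for l,z in(("bit_block",23),("solder_spool",38),("label_roll",32)):
  for d in silhouettes("wrist",l)[:1]: print(l,d["confidence"],d["point"],p2w("wrist",d["point"],z,st),rect("wrist",d["region"],z,st))
```

```text
[501.777923986366, 56.85737485649952, 121.99101503145017] [3.141199779290601, -7.568290778192654e-05, 1.5199665680737175] [ 0.11  0.33 -0.18  1.07  0.    1.73]
bit_block 0.72 [317.5, 202.0] [[500.57945923  54.28698406]] {'c': array([501.6,  49. ]), 'size': array([77. , 27.6]), 'yaw': np.float64(1.521)}
solder_spool 0.6 [369.2, 12.9] [[544.31414983 197.27245169]] {'c': array([546.3, 199.5]), 'size': array([36.7, 10.8]), 'yaw': np.float64(-0.051)}
label_roll 0.84 [274.7, 14.6] [[477.34551699 201.27908567]] {'c': array([474.6, 198.1]), 'size': array([60.4, 24.5]), 'yaw': np.float64(-0.051)}
```

View pics/w4.png

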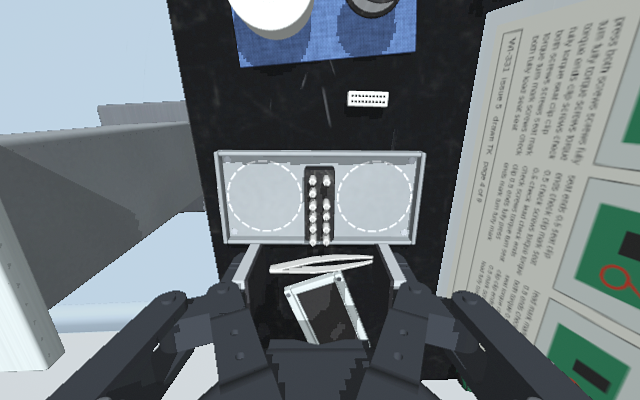

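Run:
```python
from m import *
st=read_state(); im=cv2.imread("pics/w4.png"); cv2.imwrite("pics/w4c.png",cv2.resize(im[140:255,270:370],None,fx=5,fy=5,interpolation=cv2.INTER_CUBIC))
g=im[:,:,:].max(2); print(g[160:175,320].tolist(), g[172,300:342].tolist())
print(p2w("wrist",[[306,167],[335,167],[320,167]],23,st))
```

```text
[142, 142, 139, 196, 214, 168, 80, 40, 47, 50, 77, 81, 84, 75, 66] [209, 209, 212, 189, 101, 62, 73, 76, 71, 67, 70, 73, 72, 79, 101, 90, 74, 71, 71, 74, 84, 91, 88, 81, 74, 75, 87, 102, 90, 78, 72, 73, 77, 72, 47, 208, 212, 209, 210, 210, 211, 211]
[[492.2048138   87.41210648]
 [517.59980598  86.11619844]
 [504.46495009  86.78647096]]
```

View pics/w4c.png

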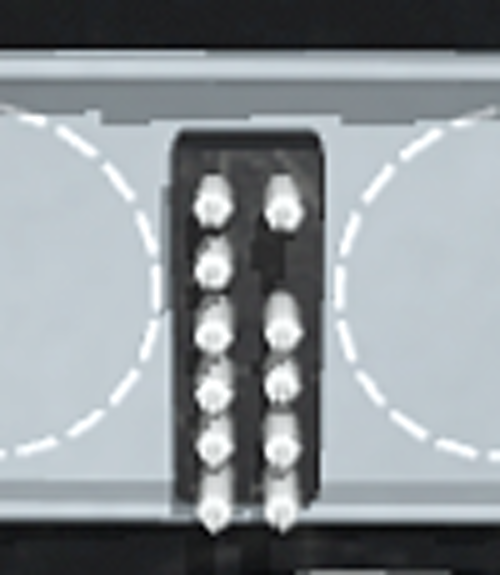

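Run:
```python
from m import *
st=read_state()
print(p2w("wrist",[[319,168.5],[319,241.5]],23,st),p2w("wrist",[[319,165.7]],3,st))
```

```text
[[503.52142568  85.49666188]
 [499.91661007  14.57550376]] [[503.45156879  83.98594898]]
```

send_rows(
  commands=[
    [[0, -0.23, -0.5], [0, 0, 0], 0.4],
    [[0, 0, -0.8], [0, 0, 0], 0.4],
    [[0, 0, -0.9], [0, 0, 0], 0.4],
    [[0, 0, -0.8], [0, 0, 0], 0.3],
    [[0, 0, -0.5], [0, 0, 0], 0.2],
    [[0, 0, -0.2], [0, 0, 0], 0.1],
    [[0, 0, 0], [0, 0, 0], 0],
    [[0, 0, 0], [0, 0, 0], -0.1],
    [[0, 0, 0], [0, 0, 0], -0.2],
    [[0, 0, 0], [0, 0, 0], -0.3],
    [[0, 0, 0], [0, 0, 0], -0.4],
    [[0, 0, 0], [0, 0, 0], -0.5],
    [[0, 0, 0], [0, 0, 0], -0.5],
    [[0, 0, 0], [0, 0, 0], -0.5],
  ],
)

```text
time_s: 16.53
tool_pos: [502.9, 50.1, 12.3]
orientation: [3.139, -0.001, 1.518]
wrist_force: [-1.5, 0.3, 6.6]
opening: 0.314
grip_force: 40.8
```

send_rows(
  commands=[
    [[0, 0, 0.3], [0, 0, 0], -0.5],
    [[0, 0, 0.7], [0, 0, 0], -0.5],
    [[0, 0, 0.9], [0, 0, 0], -0.5],
    [[0, 0, 0.8], [0, 0, 0], -0.5],
    [[0, -0.3, 0], [0, 0, 0.4], -0.5],
    [[0, -0.7, 0], [0, 0, 0.8], -0.5],
    [[0, -0.9, 0], [0, 0, 0.8], -0.5],
    [[0, -0.9, 0], [0, 0, 0.8], -0.5],
    [[0, -0.9, 0], [0, 0, 0.8], -0.5],
    [[0.05, -0.7, 0], [0, 0, 0.5], -0.5],
    [[0, -0.29, 0], [0, 0, 0], -0.5],
    [[0, 0, 0], [0, 0, 0], -0.5],
    [[0, 0, 0], [0, 0, 0], -0.5],
    [[0, 0, 0], [0, 0, 0], -0.5],
  ],
)

```text
time_s: 17.7
tool_pos: [503.0, -89.8, 91.9]
orientation: [-3.141, -0.001, 1.876]
wrist_force: [0.2, 1.3, -0.3]
opening: 0.315
grip_force: 39.9
```

Run:
```python
from m import *
st=read_state(); print(st["tool_pos"].tolist(),st["orientation"].tolist(),st["opening"])
im=save("wrist","w5"); cv2.imwrite("pics/w5c.png",cv2.resize(im[110:320,200:440,::-1],None,fx=2.6,fy=2.6,interpolation=cv2.INTER_CUBIC))
print(w2p("wrist",[[504.4,-90.5,4]],st))
```

```text
[502.99462719294286, -89.77793707046581, 91.85058649816202] [-3.1414586041654005, -0.0007189308468320554, 1.8760323273578292] 0.31490601969933635
[[320.18659254 204.57964663]]
```

View pics/w5c.png

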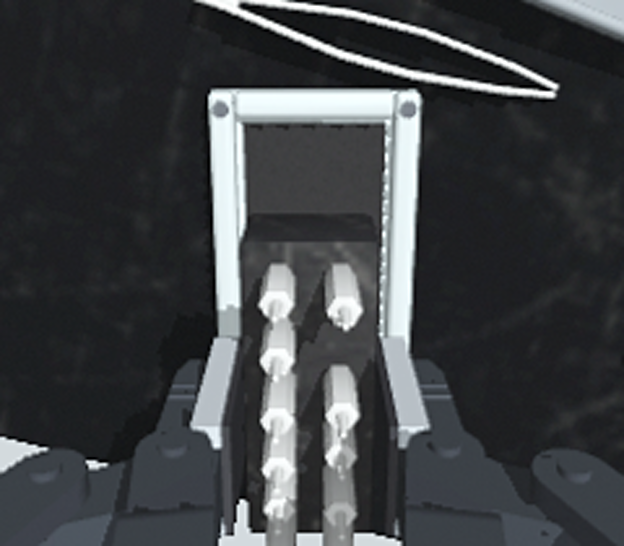

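Run:
```python
from m import *
st=read_state(); f=lambda u,v:(200+(u+.5)/2.6-.5,110+(v+.5)/2.6-.5)
t=np.array(st["tool_pos"][:2]); a=np.array([np.cos(1.876),np.sin(1.876)]); b=np.array([a[1],-a[0]])
g=lambda p:(round(float((p-t)@a),1),round(float((p-t)@b),1))
print("block end top",g(p2w("wrist",f(311,240),102.6,st)[0]),"bottom",g(p2w("wrist",f(311,215),82.6,st)[0]))
print("rim outer",[g(p) for p in p2w("wrist",[f(209,92),f(420,92)],10,st)],"inner far",[g(p) for p in p2w("wrist",[f(243,124),f(386,124)],4,st)])
print("rim sides mid",[g(p) for p in p2w("wrist",[f(218,320),f(411,320)],10,st)])
```

```text
block end top (34.7, 0.2) bottom (33.6, 0.2)
rim outer [(51.0, -31.0), (51.1, 33.6)] inner far [(40.2, -21.4), (40.3, 24.1)]
rim sides mid [(-25.3, -31.1), (-25.2, 34.2)]
```

send_rows(
  commands=[
    [[0.06, -0.06, -0.5], [0, 0, 0], -0.5],
    [[0, 0, -0.8], [0, 0, 0], -0.5],
    [[0, 0, -0.6], [0, 0, 0], -0.5],
    [[0, 0, -0.3], [0, 0, 0], -0.5],
    [[0, 0, -0.2], [0, 0, 0], -0.5],
    [[0, 0, -0.1], [0, 0, 0], -0.5],
    [[0, 0, 0], [0, 0, 0], -0.5],
    [[0, 0, 0], [0, 0, 0], -0.5],
    [[0, 0, 0], [0, 0, 0], -0.5],
  ],
)

```text
time_s: 18.5
tool_pos: [505.9, -92.6, 17.8]
orientation: [3.14, 0.001, 1.876]
wrist_force: [-0.2, -0.6, -0.9]
opening: 0.312
grip_force: 39.9
```

send_rows(
  commands=[
    [[-0.02, 0.02, -0.1], [0, 0, 0], -0.5],
    [[0, 0, -0.03], [0, 0, 0], -0.5],
    [[0, 0, 0], [0, 0, 0], -0.5],
    [[0, 0, 0], [0, 0, 0], -0.5],
  ],
)

```text
time_s: 18.83
tool_pos: [504.7, -92.0, 13.3]
orientation: [3.141, 0.0, 1.876]
wrist_force: [-0.7, 0.3, 1.9]
opening: 0.315
grip_force: 40.3
```

send_rows(
  commands=[
    [[0, 0, 0], [0, 0, 0], -0.3],
    [[0, 0, 0], [0, 0, 0], -0.2],
    [[0, 0, 0], [0, 0, 0], -0.1],
    [[0, 0, 0], [0, 0, 0], 0],
    [[0, 0, 0], [0, 0, 0], 0.1],
    [[0, 0, 0], [0, 0, 0], 0.2],
    [[0, 0, 0], [0, 0, 0], 0.2],
    [[0, 0, 0.3], [0, 0, 0], 0.2],
    [[0, 0, 0.8], [0, 0, 0], 0.2],
    [[0, 0, 0.9], [0, 0, 0], 0.4],
    [[0, 0, 0.9], [0, 0, 0], 0.4],
    [[0, 0, 0.6], [0, 0, 0], 0.4],
    [[0, 0, 0], [0, 0, 0], 0.4],
    [[0, 0, 0], [0, 0, 0], 0.4],
  ],
)

```text
time_s: 20.0
tool_pos: [505.5, -92.1, 119.7]
orientation: [3.138, 0.002, 1.876]
wrist_force: [0.1, -0.4, -0.4]
opening: 0.695
grip_force: 0.0
```

Run:
```python
from m import *
st=read_state(); print(st["tool_pos"].tolist(),st["orientation"].tolist(),st["opening"])
im=save("wrist","w6"); cv2.imwrite("pics/w6c.png",cv2.resize(im[130:290,240:400,::-1],None,fx=3.7,fy=3.7,interpolation=cv2.INTER_CUBIC))
```

```text
[505.53301031026456, -92.11952415146827, 119.7128911706939] [3.138218015442013, 0.0017775777572106577, 1.8756735918367102] 0.695169143765353
```

View pics/w6c.png

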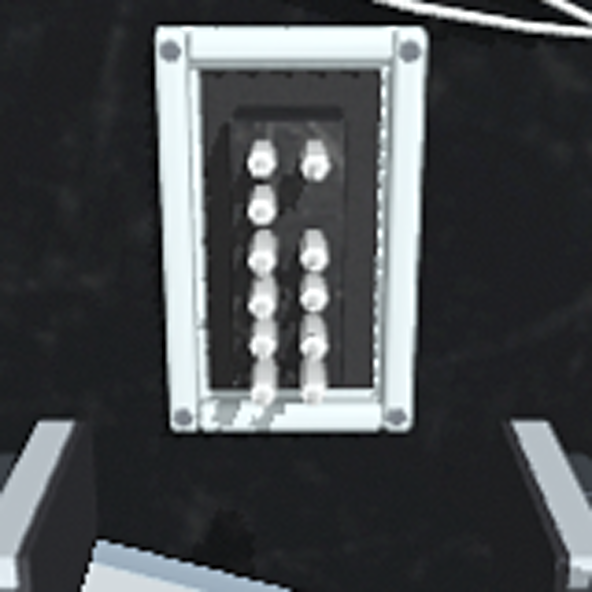

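Run:
```python
from m import *
st=read_state(); f=lambda u,v:(240+(u+.5)/3.7-.5,130+(v+.5)/3.7-.5)
t=np.array(st["tool_pos"][:2]); a=np.array([np.cos(1.876),np.sin(1.876)]); b=np.array([a[1],-a[0]])
def G(pts,z): return [(round(float((p-t)@a),1),round(float((p-t)@b),1)) for p in p2w("wrist",[f(*q) for q in pts],z,st)]
print("rim outer",G([(155,28),(428,28),(411,431),(172,431)],10))
print("block top corners",G([(232,121),(345,121)],24),"bottom",G([(233,107),(343,107)],4),"block sides",G([(232,300),(345,300)],24))
print("pocket floor",G([(213,388),(372,388)],4))
```

```text
rim outer [(54.5, -32.9), (54.6, 32.2), (-52.4, 31.9), (-52.4, -32.7)]
block top corners [(34.8, -14.1), (34.8, 12.0)] bottom [(34.6, -15.0), (34.6, 12.5)] block sides [(-9.3, -14.9), (-9.3, 12.7)]
pocket floor [(-42.5, -21.8), (-42.5, 21.6)]
```

send_rows(
  commands=[
    [[0.1, 0.5, 0], [0, 0, 0.9], 1],
    [[0.1, 0.8, 0], [0, 0, 1], 1],
    [[0.1, 0.8, 0], [0, 0, 1], 1],
    [[0.1, 0.8, 0], [0, 0, 1], 1],
    [[0.1, 0.8, 0], [0, 0, 1], 1],
    [[0.1, 0.8, 0], [0, 0, 1], 1],
    [[0.1, 0.8, 0], [0, 0, 1], 1],
    [[0.1, 0.8, 0], [0, 0, 1], 1],
    [[0.1, 0.8, 0], [0, 0, 1], 1],
    [[0.1, 0.8, 0], [0, 0, 1], 1],
    [[0.1, 0.8, 0], [0, 0, 1], 1],
    [[0.2, 0.8, 0], [0, 0, 1], 1],
    [[0.2, 0.7, 0], [0, 0, 1], 1],
    [[0.1, 0.4, 0], [0, 0, 1], 1],
    [[0, 0.2, 0], [0, 0, 0], 1],
    [[0, 0, 0], [0, 0, 0], 1],
    [[0, 0, 0], [0, 0, 0], 1],
    [[0, 0, 0], [0, 0, 0], 1],
  ],
)

```text
time_s: 21.55
tool_pos: [551.7, 225.0, 117.2]
orientation: [-3.141, -0.002, 3.087]
wrist_force: [-0.2, -0.4, 0.5]
opening: 1.001
grip_force: 0.0
```

Run:
```python
from m import *
st=read_state(); print(st["tool_pos"].tolist(),st["orientation"].tolist(),st["opening"])
im=save("wrist","w7"); cv2.imwrite("pics/w7c.png",im[0:290,180:460,::-1].repeat(2,0).repeat(2,1))
for l,z in(("solder_spool",38),("label_roll",32)):
  for d in silhouettes("wrist",l)[:1]: print(l,d["confidence"],d["point"],p2w("wrist",d["point"],z,st),rect("wrist",d["region"],z,st))
```

```text
[551.7049564961848, 224.96613320813492, 117.23566443963934] [-3.1405139762212433, -0.0016043242433574356, 3.0865409508993875] 1.0012140561019092
solder_spool 0.62 [315.5, 150.4] [[503.82059509 224.53831385]] {'c': array([506.8, 225.7]), 'size': array([129.1,  86.5]), 'yaw': np.float64(0.036)}
label_roll 0.63 [302.9, 101.9] [[466.98447283 216.87295332]] {'c': array([474.4, 223.8]), 'size': array([63.3, 63. ]), 'yaw': np.float64(1.516)}
```

View pics/w7c.png

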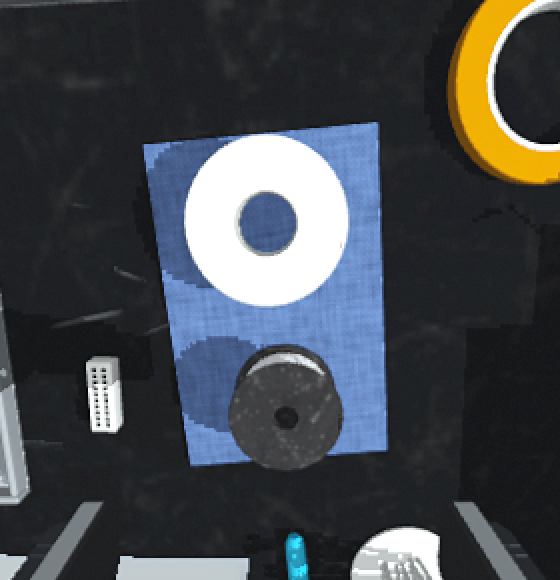

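send_rows(
  commands=[
    [[0.04, 0.05, -0.5], [0, 0, 0], 1],
    [[0, 0, -0.9], [0, 0, 0], 1],
    [[0, 0, -0.8], [0, 0, 0], 1],
    [[0, 0, -0.7], [0, 0, 0], 1],
    [[0, 0, -0.3], [0, 0, 0], 1],
    [[0, 0, -0.15], [0, 0, 0], 0.8],
    [[0, 0, 0], [0, 0, 0], 0.6],
    [[0, 0, 0], [0, 0, 0], 0.4],
    [[0, 0, 0], [0, 0, 0], 0.2],
    [[0, 0, 0], [0, 0, 0], 0],
    [[0, 0, 0], [0, 0, 0], -0.1],
    [[0, 0, 0], [0, 0, 0], -0.1],
    [[0, 0, 0], [0, 0, 0], -0.1],
    [[0, 0, 0], [0, 0, 0], -0.1],
  ],
)

```text
time_s: 22.87
tool_pos: [555.1, 228.1, 19.4]
orientation: [3.14, 0.004, 3.089]
wrist_force: [-1.0, -0.5, 6.7]
opening: 0.547
grip_force: 42.0
```

send_rows(
  commands=[
    [[0, 0, 0.3], [0, 0, 0], -0.1],
    [[0, 0, 0.7], [0, 0, 0], -0.1],
    [[0, 0, 0.9], [0, 0, 0], -0.1],
    [[0, 0, 0.6], [0, 0, 0], -0.1],
    [[0, -0.3, 0], [0, 0, 0], -0.1],
    [[0, -0.7, 0], [0, 0, 0], -0.1],
    [[0, -0.9, 0], [0, 0, 0], -0.1],
    [[0, -0.9, 0], [0, 0, 0], -0.1],
    [[0, -0.9, 0], [0, 0, 0], -0.1],
    [[0, -0.9, 0], [0, 0, 0], -0.1],
    [[0, -0.8, 0], [0, 0, 0], -0.1],
    [[0, -0.4, 0], [0, 0, 0], -0.1],
    [[0, -0.1, 0], [0, 0, 0], -0.1],
    [[0, 0, 0], [0, 0, 0], -0.1],
    [[0, 0, 0], [0, 0, 0], -0.1],
    [[0, 0, 0], [0, 0, 0], -0.1],
  ],
)

```text
time_s: 24.2
tool_pos: [553.5, 51.8, 92.2]
orientation: [3.141, -0.0, 3.09]
wrist_force: [-0.3, -0.1, -2.3]
opening: 0.551
grip_force: 41.8
```

Run:
```python
from m import *
for i in range(3):
    st=read_state(); print(st["tool_pos"].round(1).tolist(),st["orientation"].round(4).tolist()); im=save("wrist","w8")
print(w2p("wrist",[[555.6,49.8,3]],st)); cv2.imwrite("pics/w8c.png",im[40:290,220:420,::-1].repeat(3,0).repeat(3,1)[:600])
```

```text
[553.5, 51.8, 92.2] [3.1411, -0.0003, 3.0903]
[553.6, 51.9, 92.3] [3.1412, -0.0001, 3.0905]
[553.6, 51.9, 92.3] [3.1413, -0.0, 3.0906]
[[316.94297003 205.57470513]]
```

View pics/w8c.png

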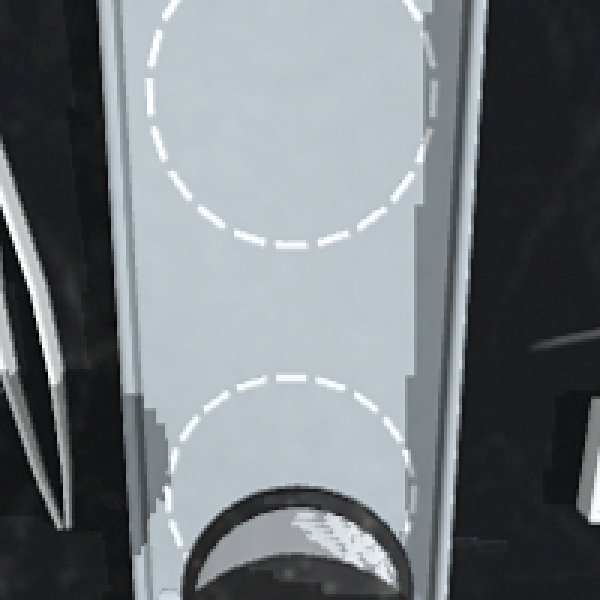

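Run:
```python
from m import *
st=read_state(); f=lambda u,v:(220+(u+.5)/3-.5,40+(v+.5)/3-.5)
print("far ring near-top",p2w("wrist",f(291,378),3,st),"sides",p2w("wrist",[f(170,480),f(412,480)],3,st).round(1).tolist())
print("near ring far end",p2w("wrist",f(291,244),3,st),"sides",p2w("wrist",[f(151,95),f(434,95)],3,st).round(1).tolist())
print("spool bottom near edge",p2w("wrist",f(297,486),75,st),"sides",p2w("wrist",[f(182,595),f(412,595)],75,st).round(1).tolist())
```

```text
far ring near-top [[520.08273627  51.32855878]] sides [[548.4, 14.5], [551.9, 85.0]]
near ring far end [[483.93062927  53.24138267]] sides [[445.8, 19.7], [449.4, 91.3]]
spool bottom near edge [[527.84982625  52.6495149 ]] sides [[550.8, 27.3], [553.2, 75.6]]
```

send_rows(
  commands=[
    [[0.1, -0.06, -0.5], [0, 0, 0], -0.1],
    [[0, 0, -0.8], [0, 0, 0], -0.1],
    [[0, 0, -0.6], [0, 0, 0], -0.1],
    [[0, 0, -0.3], [0, 0, 0], -0.1],
    [[0, 0, -0.18], [0, 0, 0], -0.1],
    [[0, 0, 0], [0, 0, 0], -0.1],
    [[0, 0, 0], [0, 0, 0], -0.1],
    [[0, 0, 0], [0, 0, 0], -0.1],
    [[0, 0, 0], [0, 0, 0], -0.1],
  ],
)

```text
time_s: 25.1
tool_pos: [557.3, 49.0, 21.6]
orientation: [3.141, 0.001, 3.089]
wrist_force: [1.0, -0.3, -1.5]
opening: 0.549
grip_force: 41.8
```

send_rows(
  commands=[
    [[0, 0.02, -0.07], [0, 0, 0], -0.1],
    [[0, 0, -0.03], [0, 0, 0], -0.1],
    [[0, 0, 0], [0, 0, 0], -0.1],
    [[0, 0, 0], [0, 0, 0], -0.1],
  ],
)

```text
time_s: 25.43
tool_pos: [557.5, 49.3, 20.4]
orientation: [-3.142, 0.003, 3.089]
wrist_force: [-3.7, -0.7, 10.7]
opening: 0.555
grip_force: 43.0
```

send_rows(
  commands=[
    [[0, 0, 0.03], [0, 0, 0], 0],
    [[0, 0, 0], [0, 0, 0], 0.1],
    [[0, 0, 0], [0, 0, 0], 0.2],
    [[0, 0, 0], [0, 0, 0], 0.4],
    [[0, 0, 0], [0, 0, 0], 0.6],
    [[0, 0, 0], [0, 0, 0], 0.8],
    [[0, 0, 0], [0, 0, 0], 1],
    [[0, 0, 0.4], [0, 0, 0], 1],
    [[0, 0, 0.9], [0, 0, 0], 1],
    [[0, 0, 0.9], [0, 0, 0], 1],
    [[0, 0, 0.6], [0, 0, 0], 1],
    [[-0.2, 0.4, 0], [0, 0, 0], 1],
    [[-0.5, 0.9, 0], [0, 0, 0], 1],
    [[-0.5, 0.9, 0], [0, 0, 0], 1],
    [[-0.5, 0.9, 0], [0, 0, 0], 1],
    [[-0.5, 0.9, 0], [0, 0, 0], 1],
    [[-0.4, 0.9, 0], [0, 0, 0], 1],
    [[-0.2, 0.7, 0], [0, 0, 0], 1],
    [[0, 0.2, 0], [0, 0, 0], 1],
    [[0, 0, 0], [0, 0, 0], 1],
  ],
)

```text
time_s: 27.1
tool_pos: [471.7, 225.0, 102.2]
orientation: [-3.141, -0.001, 3.092]
wrist_force: [-0.1, -0.1, 0.8]
opening: 0.998
grip_force: 0.0
```

send_rows(
  commands=[
    [[0.07, -0.03, -0.5], [0, 0, 0], 1],
    [[0, 0, -0.8], [0, 0, 0], 1],
    [[0, 0, -0.8], [0, 0, 0], 1],
    [[0, 0, -0.6], [0, 0, 0], 1],
    [[0, 0, -0.3], [0, 0, 0], 1],
    [[0, 0, 0], [0, 0, 0], 1],
    [[0, 0, 0], [0, 0, 0], 0.7],
    [[0, 0, 0], [0, 0, 0], 0.5],
    [[0, 0, 0], [0, 0, 0], 0.3],
    [[0, 0, 0], [0, 0, 0], 0.3],
    [[0, 0, 0], [0, 0, 0], 0.3],
    [[0, 0, 0], [0, 0, 0], 0.3],
    [[0, 0, 0], [0, 0, 0], 0.3],
  ],
  grip_force=25,
)

```text
time_s: 28.18
tool_pos: [476.0, 222.9, 14.4]
orientation: [3.141, 0.003, 3.089]
wrist_force: [0.0, -1.0, 6.9]
opening: 0.732
grip_force: 27.9
```

send_rows(
  commands=[
    [[0, 0, 0.3], [0, 0, 0], 0.3],
    [[0, 0, 0.7], [0, 0, 0], 0.3],
    [[0, 0, 0.9], [0, 0, 0], 0.3],
    [[0, 0, 0.6], [0, 0, 0], 0.3],
    [[0, -0.3, 0], [0, 0, 0], 0.3],
    [[-0.1, -0.7, 0], [0, 0, 0], 0.3],
    [[-0.2, -0.9, 0], [0, 0, 0], 0.3],
    [[-0.2, -0.9, 0], [0, 0, 0], 0.3],
    [[-0.2, -0.9, 0], [0, 0, 0], 0.3],
    [[-0.1, -0.9, 0], [0, 0, 0], 0.3],
    [[-0.05, -0.65, 0], [0, 0, 0], 0.3],
    [[0, -0.35, 0], [0, 0, 0], 0.3],
    [[0, 0, 0], [0, 0, 0], 0.3],
    [[0, 0, 0], [0, 0, 0], 0.3],
    [[0, 0, 0], [0, 0, 0], 0.3],
  ],
)

```text
time_s: 29.43
tool_pos: [449.4, 55.2, 87.8]
orientation: [3.141, 0.0, 3.089]
wrist_force: [-0.0, -0.4, 0.1]
opening: 0.728
grip_force: 27.7
```

Run:
```python
from m import *
st=read_state(); print(st["tool_pos"].tolist(),st["orientation"].tolist())
im=save("wrist","w9")
z=st["tool_pos"][2]
for d in silhouettes("wrist","label_roll")[:1]: print(d["confidence"],d["point"],rect("wrist",d["region"],z+18,st))
```

```text
[449.4132868670693, 55.23715238215336, 87.81440521701606] [3.140977739926434, 4.33277797364795e-05, 3.0893604534132044]
0.67 [318.8, 257.9] {'c': array([442.4,  55.2]), 'size': array([70.9, 61.3]), 'yaw': np.float64(-0.064)}
```

View pics/w9.png

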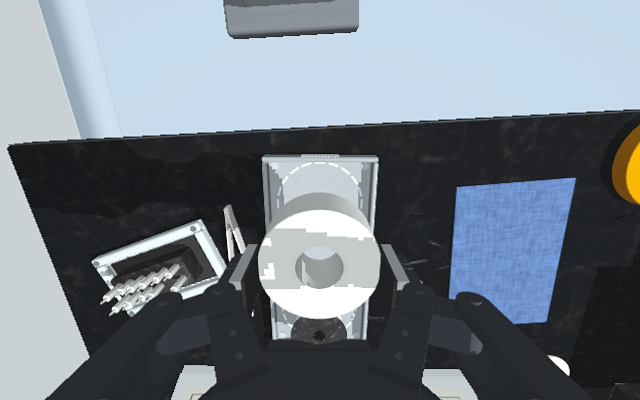

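Run:
```python
from m import *
st=read_state()
print(p2w("wrist",[[320,208],[320,318.5],[258.5,262],[381,262],[320,268]],106.5,st).round(1).tolist())
```

```text
[[414.7, 57.5], [478.1, 54.3], [441.9, 25.2], [445.0, 86.7], [446.9, 55.9]]
```

send_rows(
  commands=[
    [[0.05, -0.02, -0.5], [0, 0, 0], 0.3],
    [[0, 0, -0.8], [0, 0, 0], 0.3],
    [[0, 0, -0.6], [0, 0, 0], 0.3],
    [[0, 0, -0.3], [0, 0, 0], 0.3],
    [[0, 0, -0.17], [0, 0, 0], 0.3],
    [[0, 0, 0], [0, 0, 0], 0.3],
    [[0, 0, 0], [0, 0, 0], 0.3],
    [[0, 0, 0], [0, 0, 0], 0.3],
  ],
)

```text
time_s: 30.2
tool_pos: [451.6, 54.2, 17.5]
orientation: [3.141, 0.002, 3.089]
wrist_force: [0.6, -0.1, -0.1]
opening: 0.73
grip_force: 27.7
```

send_rows(
  commands=[
    [[-0.03, 0.02, -0.06], [0, 0, 0], 0.3],
    [[0, 0, 0], [0, 0, 0], 0.3],
    [[0, 0, 0], [0, 0, 0], 0.3],
  ],
)

```text
time_s: 30.45
tool_pos: [450.2, 54.6, 15.4]
orientation: [3.141, 0.001, 3.089]
wrist_force: [0.3, 0.9, 0.1]
opening: 0.727
grip_force: 27.8
```

Not quite in contact; one small step more, then release and back off.

send_rows(
  commands=[
    [[0, 0, -0.04], [0, 0, 0], 0.3],
    [[0, 0, 0], [0, 0, 0], 0.3],
    [[0, 0, 0], [0, 0, 0], 0.5],
    [[0, 0, 0], [0, 0, 0], 0.6],
    [[0, 0, 0], [0, 0, 0], 0.8],
    [[0, 0, 0], [0, 0, 0], 1],
    [[0, 0, 0], [0, 0, 0], 1],
    [[0, 0, 0.4], [0, 0, 0], 1],
    [[0, 0, 0.9], [0, 0, 0], 1],
    [[0, 0, 0.9], [0, 0, 0], 1],
    [[0.5, 0, 0.9], [0, 0, 0], 1],
    [[0.9, 0, 0.5], [0, 0, 0], 1],
    [[0.5, 0, 0], [0, 0, 0], 1],
    [[0, 0, 0], [0, 0, 0], 1],
    [[0, 0, 0], [0, 0, 0], 1],
    [[0, 0, 0], [0, 0, 0], 1],
  ],
)

```text
time_s: 31.78
tool_pos: [504.9, 54.3, 120.6]
orientation: [-3.141, -0.004, 3.089]
wrist_force: [0.0, 0.2, 0.1]
opening: 0.998
grip_force: 0.0
```

Run:
```python
from m import *
st=read_state(); print(st["tool_pos"].tolist(),st["orientation"].tolist(),st["wrist_force"])
im=save("wrist","w10"); cv2.imwrite("pics/w10c.png",cv2.resize(im[60:260,160:420,::-1],None,fx=3,fy=3,interpolation=cv2.INTER_CUBIC))
```

```text
[504.93834890308995, 54.30579152871237, 120.62847727783318] [-3.1410493974551725, -0.0035681493049597446, 3.088652629111256] [0.00411508 0.16653691 0.07490493]
```

View pics/w10c.png

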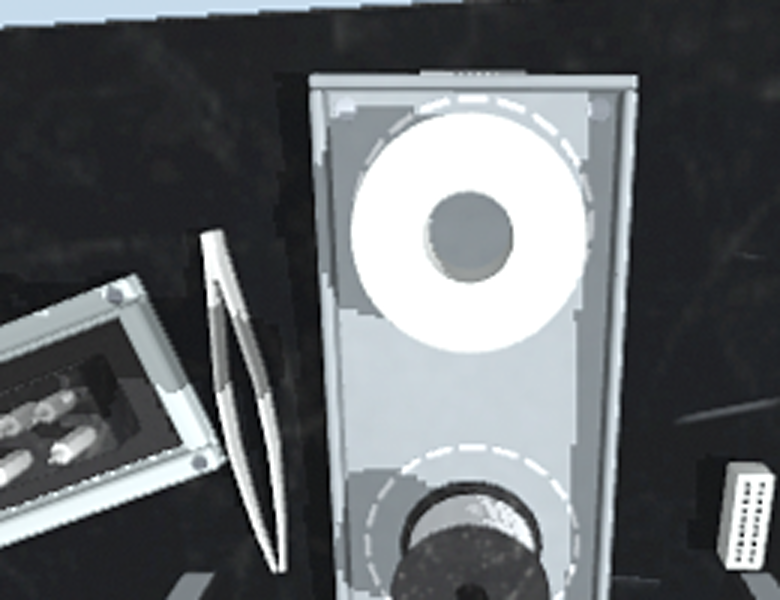

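Run:
```python
from m import *
st=read_state(); f=lambda u,v:(160+(u+.5)/3-.5,60+(v+.5)/3-.5)
g=lambda z,*p: p2w("wrist",[f(*q) for q in p],z,st).round(1).tolist()
print("roll top",g(33,(469,112),(469,353),(351,232),(587,232)))
print("near ring near end",g(3,(476,98)),"right side",g(3,(592,235)))
print("far ring near end",g(3,(474,448)),"sides",g(3,(366,535),(578,535)))
print("spool bottom near edge",g(3,(470,481)),"top flange",g(39,(470,525),(391,585),(549,585),(470,592)))
```

```text
roll top [[416.8, 56.4], [480.6, 52.8], [445.5, 22.9], [448.8, 86.5]]
near ring near end [[411.9, 58.4]] right side [[452.8, 91.7]]
far ring near end [[519.9, 52.0]] sides [[549.6, 13.4], [553.3, 85.8]]
spool bottom near edge [[531.6, 50.0]] top flange [[530.8, 50.4], [549.3, 25.6], [551.8, 73.0], [552.9, 49.2]]
```

```bash
python3 -c "
from station import *
print(close_job())"
```

```text
the job is handed in; nothing more can be done
None
```

The job is handed in after about 32 s of the 109 s limit: the bit block stands in its cradle, and the spool and roll are back upright on their rings. By the camera checks, each sits within about 2 mm of centre, and the tweezers and connector were not touched.

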